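# Close the cutter kit case: flap down, then lid

## Robot

A 6-joint arm with a two-finger parallel gripper is mounted at the origin on a cart in front of the work surface, level with it; the furniture and walls round the work are solid. World frame = base frame: x ahead of the robot, y to its left, z up, the work surface at z = 0. Lengths are in mm, angles in rad, forces in N, time in s.
With the tool pointing down it reaches from about 275 to 1000 mm from the base axis. Payload 8.4 kg.
Tool frame: the origin (TCP) lies at the very end of the fingers, on their centre line; the grasp point (between the pads) lies 19 mm behind it (r.tcp_to_grasp is the distance from the TCP to the grasp point, in mm); z points along the fingers, y is the line along which they close (so a half turn about z gives the same grasp; the last joint's range is limited). The gripper opens to 85 mm and grips with 20 to 120 N. Pads are 22 mm wide; open, the fingers measure 114 mm over their backs; the gripper's body (76 mm by 85 mm) begins 54 mm behind the grasp point. The pads swing forward as they close: fully open they stand 13 mm farther back than shut.
Start: joints at [-1.248, 0.353, 1.633, -0, 1.155, -0.002], TCP at [199.448, -592.325, 231.281] pointing down, gripper open.
Joint ranges: [-2.63, 2.63], [-0.92, 2.1], [0.06, 2.66], [-1.3, 4.44], [0, 2.69], [-3.02, 3.02]. Speed limits (rad/s): [2.22, 2.22, 2.79, 3.14, 3.14, 3.14].

## Interface

Orientations are given as [roll, pitch, yaw] about the fixed x, y, z axes, in that order (R = Rz(yaw) Ry(pitch) Rx(roll)).
In Python, from rig import r gives the robot as it stands. The module is installed in compiled form; this text tells all that it offers.
- The arm moves only by the tool play_rows, never from a script. Its argument "rows" is a list of rows, each an object with "dp": the shift along the tool's x, y, z in units of 40 mm (1.0 is 40 mm), a list of three; "turn": the turn, a rotation vector about the tool's x, y, z in units of 6 degrees (1.0 is 6 degrees), a list of three; "fingers": the closure, from 0 (fully open) to 1 (shut). In form: [{"dp": [tx, ty, tz], "turn": [wx, wy, wz], "fingers": fingers}, ...]. A call has 1 to 5 rows; each row shifts and turns the commanded pose from where the row before left it, along the tool's axes as they then stand; what a row does not reach is not made up. A row lasts 1/12 s, in which the tool goes at most 41.7 mm and 7.16 degrees, less where a joint would pass 70% of its speed; a pose out of reach is approached as far as the arm can. A call is refused whole if a number of a shift passes 1 or a number of a turn 1, either way. A call with a gripper value outside its range is refused whole. The fingers move at their own pace and stop on an object; "force" is the grip in N (left out, the last holds). Time passes only in rows, so rows that do not move let the fingers close. It gives the time, the measured TCP pose, the force, the opening and the grip force at its end, in the units of the state.
- r.sense(): the state, without advancing time (a new reading comes with each control period).
- r.grab_frame(name): name is "scene" or "side" or "wrist"; returns a dict with "pixels" (480x640x3 uint8, red, green, blue), "fx", "fy", "cx", "cy" (pixels), "dist" ([k1, k2, p1, p2, k3] as OpenCV has them; the pictures are not rectified), "pose" (4x4, takes a point from camera to world coordinates). Camera axes: x right, y down, z forward; pixel columns grow to the right and rows downward; lengths in mm; the calibration is good to about 2 mm. A picture is of the moment at which its call begins. There is no depth.
- r.sign_off(): hands the job in; it is judged then, once.
The state is a dict: "clock": time; "qpos": joint angles; "qvel": joint speeds; "joint_efforts": joint torques, N m; "eef_pos": TCP position; "tcp_rot": TCP orientation; "contact_force": force on the tool from outside, world axes, zero at the start; "wrist_torque": the same for the moment, N m; "opening": opening from 0.0 (shut) to 1.0 (fully open); "grasp_force": force on a finger pad.
Only numpy, scipy, OpenCV 4.12 (cv2) and the standard library are available. Lean on these libraries where they do the work, as an engineer would, in place of code of your own. Each camera call takes 0.05 s, during which the arm holds its last target. There are 200 camera calls.

## Task

Put the cutter kit away: push the upright yellow flap all the way down over the cutters in the open case, then swing the grey lid over it and press it fully shut. Only push with the fingers: do not grip the flap or lid, leave the cutters lying in their pockets, and do not disturb the collet and the tin beside the case. Then take the hand away.

Things in the scene. Friction and masses are not known exactly. Their poses are not given: they have to be found in the camera images.
- kit_case: Grey plastic case, 150 (x) x 150 (y) x 50 mm high, fixed to the bench, open at the top, with black foam inside. Origin: centre of its underside on the bench; +x points to its back (the lid's hinge side), z up. Its yaw varies.
- flap (a joint): Angle of the yellow flap in rad: 0 = folded flat inside the case mouth (its limit, top 45 mm above the bench), about 1.57 = upright, at most 1.75 (leaning outward over the case's front). Its hinge is stiff (0.06 N m, about 1 N at mid flap): it stays wherever it is left, and must be pushed all the way.
- flap_hinge (a point): Middle of the flap's hinge axis (parallel to the case's y), just inside the case's front wall: 66 mm before the case's centre (case -x) and 42 mm above the bench.
- flap_edge (a point): Middle of the flap's free edge, 102 mm from its hinge axis. The flap is 134 mm wide (case y) and 6 mm thick (3 mm to either side of the line from hinge to edge).
- flap_outer: The yellow plate of the flap, with three low ribs: the face that looks out to the front of the case (case -x) when upright and up when folded. 3 mm thick, 100 x 134 mm. Origin on the flap's hinge axis; its x points along the flap to the free edge, z out of this face.
- flap_inner: The black pad on the other side of the flap, which looks to the lid when upright and down on the cutters when folded. 3 mm thick, 82 x 120 mm, ends 16 mm short of the free edge. Same origin and axes as flap_outer.
- lid (a joint): Angle of the lid in rad: 0 = shut flat on the case (its limit), about 1.57 = upright, at most 1.9 (leaning back). Its hinge is stiff (0.2 N m, about 2 N at the free edge): it stays wherever it is left, and must be pressed until it is shut.
- lid_hinge (a point): Middle of the lid's hinge axis (parallel to the case's y), at the back of the case: 79 mm behind the case's centre (case +x) and 52 mm above the bench.
- lid_edge (a point): Middle of the lid's free edge, 156 mm from its hinge axis. The lid is 150 mm wide; shut, its top lies 63 mm above the bench (11 mm out from the hinge axis). An upright flap stops the lid.
- lid_outer: The outside plate of the lid, grey, 152 x 150 x 5 mm: the face that looks away from the robot when the lid stands open and up when it is shut. Origin on the lid's hinge axis; its x points from the free edge to the hinge, z out of this face.
- lid_inner: Inside of the lid: black lining and an 8 mm deep grey rim along the front and the sides. Same origin and axes as lid_outer.
- mill_a: End mill, 16 mm thick and 92 mm long along its y, lying loose in the front foam pocket of the case (pocket floor 15 mm above the bench). Origin: middle of its underside.
- mill_b: End mill, 12 mm thick and 83 mm long, lying loose in the middle pocket. Origin: middle of its underside.
- rod: White rod with a brown band, 10 mm thick and 75 mm long, lying loose in the rear pocket. Origin: middle of its underside.
- collet: Steel spring collet standing loose on the bench beside the case, 36 mm across, 84 mm tall. Origin: centre of its underside.
- tin: Round tin with a blue lid standing loose on the bench at the other side of the case, 67 mm across, 35 mm tall. Origin: centre of its underside.
There are look-alikes about, which are no part of the job. What is shaped like the mill_b but green, orange or red is not meant.

How it is judged:
By the outcome, as a careful person would: the job done as asked, in the order asked, and still so for the second after the job is handed in, with the robot touching nothing.
It also fails if it takes over 54 s, if anything falls off the work surface, if the arm or the gripper's body presses on something with over 40 N, if the wrist force passes 120 N, or if a joint passes its speed limit or range.

## Working session

There is one attempt and no reset: what is moved stays moved. The work goes in short steps, Python scripts to look and compute and a tool call to move; the robot and the scene stay as the last step left them, time stands still between calls to the robot, and variables do not carry over. Pictures are saved under pics/ and viewed, at most 10 in all, crops included, and the job is handed in when it is done.

Besides the shell and the picture viewer there is one more tool, called by a JSON object that holds its "api" and its "payload". play_rows: Moves the arm, as the interface text tells. Its arguments: {"type":"object","properties":{"rows":{"type":"array"},"force":{"type":"number"}},"required":["rows"]}

```bash
mkdir -p pics
python3 - <<'E'
from rig import r
import cv2,numpy as np
for n in("scene","side"):
    f=r.grab_frame(n);cv2.imwrite(f"pics/{n}0.png",f["pixels"][:,:,::-1])
    print(n,f["fx"],f["fy"],f["cx"],f["cy"],f["dist"],np.round(f["pose"],3).tolist())
s=r.sense();print(s["eef_pos"],s["tcp_rot"],s["clock"],s["contact_force"])
E
```

```text
scene 545.1267192574862 545.1267192574862 317.973082321518 242.8771290898669 [-0.16804208  0.          0.          0.          0.        ] [[-0.465, -0.447, 0.764, -260.404], [-0.885, 0.234, -0.402, 496.988], [0.001, -0.863, -0.505, 611.287], [0.0, 0.0, 0.0, 1.0]]
side 467.430362525981 467.430362525981 320.33084716480755 233.93783678741326 [0.01428385 0.         0.         0.         0.        ] [[0.989, -0.114, 0.099, 432.303], [-0.15, -0.668, 0.729, -568.854], [-0.017, -0.736, -0.677, 651.155], [0.0, 0.0, 0.0, 1.0]]
[ 199.30548742 -591.9051428   230.63338097] [-3.14032533e+00 -2.01785225e-05  3.24771072e-01] 0.1 [-0.31078891 -0.19796002 -0.66317312]
```

View pics/scene0.png

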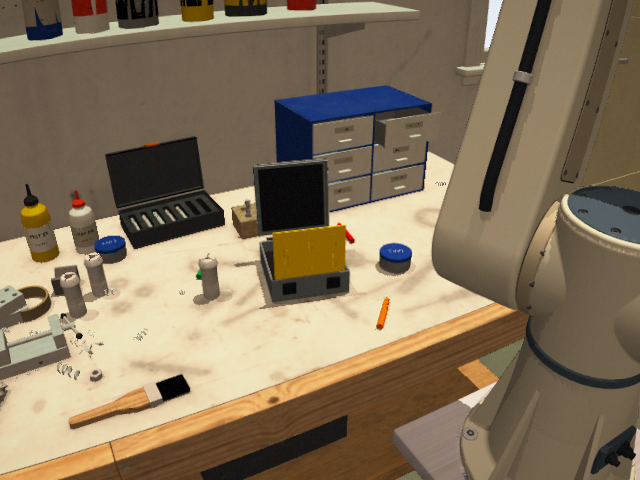

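View pics/side0.png

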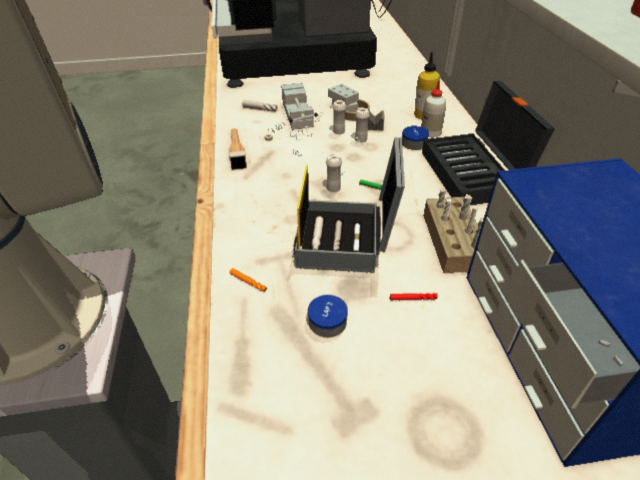

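The scene view shows the case at about (305,270), the yellow flap at (310,252), the lid at (291,198), the collet at (209,278) and the tin at (395,257). In the side view the case is at (338,237), the collet at (334,173) and the tin at (327,315). Look-alikes that I'm leaving out: the black case with open lid at (165,205), the other collets at (95,275) and (72,295), another tin at (110,248), and the coloured mills in orange (384,312), red (346,233) and green (200,273). I choose the grey case with the yellow flap, and will check it in a close crop.

Run:
```python
import cv2,numpy as np
a=cv2.imread("pics/scene0.png")[150:310,190:415]; b=cv2.imread("pics/side0.png")[130:340,280:420]
a=cv2.resize(a,None,fx=2,fy=2,interpolation=3); a=cv2.resize(cv2.imread("pics/scene0.png")[150:310,245:365],(450,600),interpolation=2)
b=cv2.resize(cv2.imread("pics/side0.png")[130:280,285:410],(350,420),interpolation=2)
o=np.zeros((600,800,3),np.uint8);o[:,:450]=a;o[:420,450:]=b
cv2.imwrite("pics/crop.png",o)
```

```text
(no output)
```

View pics/crop.png

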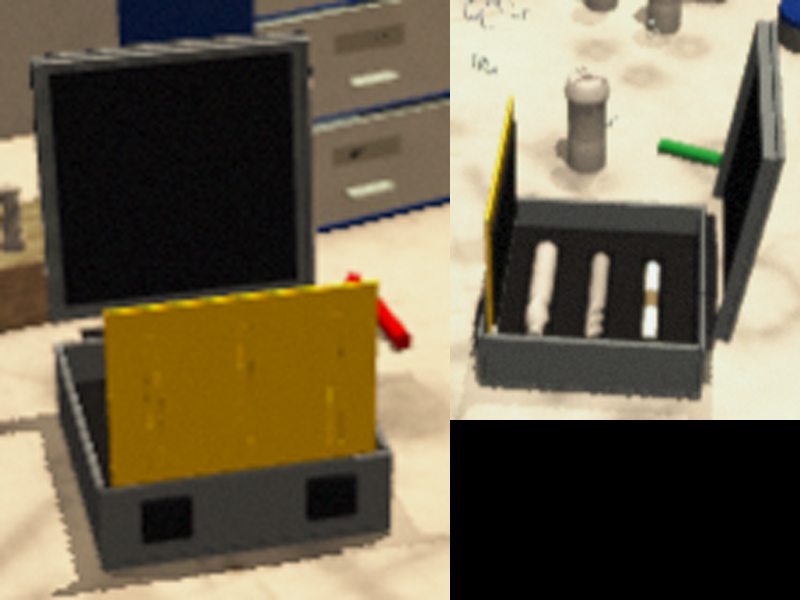

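The crop confirms the grey case with two black latches, a yellow upright flap, three white or cream cutters, and the lid standing open. I'll fit the pose from corner pixels in both views, using the collet and tin as well.

```bash
cat > h.py <<'E'
import numpy as np,cv2
C={"scene":(545.127,317.973,242.877,-.16804,[[-0.465,-0.447,0.764,-260.404],[-0.885,0.234,-0.402,496.988],[0.001,-0.863,-0.505,611.287]]),
"side":(467.43,320.331,233.938,.01428,[[0.989,-0.114,0.099,432.303],[-0.15,-0.668,0.729,-568.854],[-0.017,-0.736,-0.677,651.155]])}
def proj(n,P):
    f,cx,cy,k,T=C[n];T=np.array(T);u,_,v=np.linalg.svd(T[:,:3]);R=u@v
    p=R.T@(np.asarray(P,float)-T[:,3]);return cv2.projectPoints(p.reshape(1,1,3),np.zeros(3),np.zeros(3),np.array([[f,0,cx],[0,f,cy],[0,0,1.]]),np.array([k,0,0,0,0.]))[0].ravel()
def case2w(q,p):
    c,s=np.cos(q[2]),np.sin(q[2]);return np.array([q[0]+c*p[0]-s*p[1],q[1]+s*p[0]+c*p[1],p[2]])
def flap(a,d,n,y): # along d, outward n
    return [-66+d*np.cos(a)-n*np.sin(a),y,42+d*np.sin(a)+n*np.cos(a)]
def lid(a,d,n,y): return [79-d*np.cos(a)+n*np.sin(a),y,52+d*np.sin(a)+n*np.cos(a)]
E
python3 - <<'E'
from h import *
from scipy.optimize import least_squares
A=[("scene",273.8,301.5,lambda q:[-75,75,0]),("scene",349,292.7,lambda q:[-75,-75,0]),("scene",273.8,279.9,lambda q:[-75,75,50]),("scene",349,270.5,lambda q:[-75,-75,50]),
("side",295.7,266.8,lambda q:[-75,-75,0]),("side",375,271,lambda q:[75,-75,0]),("side",295,249.6,lambda q:[-75,-75,50]),("side",375,254.3,lambda q:[75,-75,50]),("side",378.6,205,lambda q:[75,75,50]),
("scene",273,232.7,lambda q:flap(q[3],102,0,67)),("scene",345.8,225.5,lambda q:flap(q[3],102,0,-67)),
("side",307.3,165,lambda q:flap(q[3],102,2,67)),
("scene",253.8,165.5,lambda q:lid(q[4],156,5,75)),("scene",327.1,160.1,lambda q:lid(q[4],156,5,-75)),
("side",396.4,138.9,lambda q:lid(q[4],156,5,75)),("side",400,185.4,lambda q:lid(q[4],156,5,-75))]
F=lambda q:np.concatenate([proj(n,case2w(q,f(q)))-[u,v] for n,u,v,f in A])
s=least_squares(F,[500,50,0,1.57,1.6],loss="soft_l1");print(np.round(s.x,3));print(np.round(F(s.x).reshape(-1,2),1).tolist())
B=[("scene",209,256),("side",334,158)]
for nm,B,z in(("collet",[("scene",209,257),("side",334,160)],80),("tin",[("scene",396,250),("side",328,311)],35)):
    t=least_squares(lambda p:np.concatenate([proj(n,p)-[u,v] for n,u,v in B]),[500,50,z]);print(nm,t.x.round(),t.cost)
np.save("q.npy",s.x)
E
```

```text
[ 5.59171e+02  9.85670e+01 -2.52000e-01  1.55200e+00  1.67400e+00]
[[-1.2, 1.9], [0.7, 0.1], [-2.4, 1.5], [1.6, 0.6], [0.6, 1.4], [0.3, 2.2], [-0.1, -0.1], [2.0, 0.1], [-0.6, -2.5], [-0.3, 0.4], [0.4, -0.7], [-0.0, -1.9], [0.3, 0.1], [1.4, -1.1], [1.3, -3.4], [-0.5, -0.2]]
collet [583. 278.  82.] 2.774071771593631
tin [508. -91.  34.] 1.720322543054806
```

```bash
cat >> h.py <<'E'
def st():
    from rig import r
    from scipy.spatial.transform import Rotation as Ro
    s=r.sense();q=np.load("q.npy");R=Ro.from_euler("xyz",s["tcp_rot"]);c,sn=np.cos(q[2]),np.sin(q[2]);d=s["eef_pos"]-[q[0],q[1],0]
    print("t",round(s["clock"],2),"case xyz",np.round([c*d[0]+sn*d[1],-sn*d[0]+c*d[1],d[2]],1),"rotleft",np.round(np.degrees((R.inv()*Ro.from_euler("xyz",[np.pi,0,q[2]])).as_rotvec())/6,2),"F",np.round(s["contact_force"],1),"op",round(float(s["opening"]),2))
E
python3 - <<'E'
from h import *
from scipy.optimize import least_squares
q=np.load("q.npy")
for nm,B in(("cab top corner",[("scene",276,101),("side",498,178)]),("block",[("scene",234,208),("side",428,200)])):
    t=least_squares(lambda p:np.concatenate([proj(n,p)-[u,v] for n,u,v in B]),[700,50,100]);print(nm,t.x.round(),t.cost)
st()
E
```

```text
cab top corner [809.   6. 229.] 562.19390494503
block [764. 155.  58.] 74.32955543899662
t 0.1 case xyz [-176.  -758.5  230.6] rotleft [-0.01  0.    5.51] F [-0.3 -0.2 -0.7] op 1.0
```

{"api": "play_rows", "payload": {"rows": [{"dp": [0,0,0],"turn": [0,0,1],"fingers": 1},{"dp": [0,0,0],"turn": [0,0,1],"fingers": 1},{"dp": [0,0,0],"turn": [0,0,1],"fingers": 1},{"dp": [0,0,0],"turn": [0,0,1],"fingers": 1},{"dp": [0,0,0],"turn": [0,0,1],"fingers": 1}]}}

```text
clock: 0.52
eef_pos: [199.4, -592.1, 230.8]
tcp_rot: [-3.141, 0.0, -0.204]
contact_force: [-0.0, 0.8, -0.7]
opening: 0.296
grasp_force: 0.0
```

```bash
python3 -c "
from h import *
st()"
```

```text
t 0.52 case xyz [-175.9 -758.6  230.8] rotleft [-0.01  0.    0.46] F [-0.   0.8 -0.7] op 0.3
```

{"api": "play_rows", "payload": {"rows": [{"dp": [0,-0.95,0],"turn": [0,0,0.46],"fingers": 1},{"dp": [0,-0.95,0],"turn": [0,0,0],"fingers": 1},{"dp": [0,-0.95,0],"turn": [0,0,0],"fingers": 1},{"dp": [0,-0.95,0],"turn": [0,0,0],"fingers": 1},{"dp": [0,-0.95,0],"turn": [0,0,0],"fingers": 1}]}}

```text
clock: 0.93
eef_pos: [244.0, -405.8, 230.9]
tcp_rot: [-3.141, 0.0, -0.248]
contact_force: [0.6, 1.0, 0.1]
opening: 0.003
grasp_force: 0.0
```

{"api": "play_rows", "payload": {"rows": [{"dp": [0,-0.95,0],"turn": [0,0,0],"fingers": 1},{"dp": [0,-0.95,0],"turn": [0,0,0],"fingers": 1},{"dp": [0,-0.95,0],"turn": [0,0,0],"fingers": 1},{"dp": [0,-0.95,0],"turn": [0,0,0],"fingers": 1},{"dp": [0,-0.95,0],"turn": [0,0,0],"fingers": 1}]}}

```text
clock: 1.35
eef_pos: [290.3, -221.7, 231.2]
tcp_rot: [-3.141, -0.0, -0.248]
contact_force: [1.0, -0.3, -0.0]
opening: 0.004
grasp_force: 0.0
```

{"api": "play_rows", "payload": {"rows": [{"dp": [0,-0.95,0],"turn": [0,0,0],"fingers": 1},{"dp": [0,-0.95,0],"turn": [0,0,0],"fingers": 1},{"dp": [0,-0.95,0],"turn": [0,0,0],"fingers": 1},{"dp": [0,-0.95,0],"turn": [0,0,0],"fingers": 1},{"dp": [0,-0.95,0],"turn": [0,0,0],"fingers": 1}]}}

```text
clock: 1.77
eef_pos: [336.8, -37.4, 231.4]
tcp_rot: [-3.142, -0.001, -0.247]
contact_force: [1.7, -0.5, -0.2]
opening: 0.004
grasp_force: 0.0
```

```bash
python3 -c "
from h import *
st()"
```

```text
t 1.77 case xyz [-181.3 -187.2  231.4] rotleft [-0.   -0.01  0.05] F [ 1.7 -0.5 -0.2] op 0.0
```

{"api": "play_rows", "payload": {"rows": [{"dp": [0.28,-0.94,0],"turn": [0,0,0],"fingers": 1},{"dp": [0.28,-0.94,0.2],"turn": [0,0,0],"fingers": 1},{"dp": [0.28,-0.94,0.2],"turn": [0,0,0],"fingers": 1},{"dp": [0.28,-0.94,0.2],"turn": [0,0,0],"fingers": 1},{"dp": [0.28,-0.94,0.2],"turn": [0,0,0],"fingers": 1}]}}

```text
clock: 2.18
eef_pos: [437.6, 131.5, 198.7]
tcp_rot: [3.142, -0.0, -0.246]
contact_force: [1.2, -0.9, -0.1]
opening: 0.002
grasp_force: 0.0
```

{"api": "play_rows", "payload": {"rows": [{"dp": [0,0,0.6],"turn": [0,0,0],"fingers": 1},{"dp": [0,0,0.6],"turn": [0,0,0],"fingers": 1},{"dp": [0,0,0.65],"turn": [0,0,0],"fingers": 1},{"dp": [0,0,0],"turn": [0,0,0],"fingers": 1}]}}

```text
clock: 2.52
eef_pos: [434.2, 128.8, 121.3]
tcp_rot: [3.138, 0.006, -0.246]
contact_force: [-1.4, -1.3, -2.0]
opening: -0.001
grasp_force: 0.0
```

Run:
```python
from h import *
from rig import r
st()
w=r.grab_frame("wrist")["pixels"];s=r.grab_frame("scene")["pixels"][140:320,200:440]
o=np.zeros((480,800,3),np.uint8);o[:360,:480]=cv2.resize(s,(480,360));o[:240,480:]=cv2.resize(w,(320,240));cv2.imwrite("pics/a.png",o[:,:,::-1])
```

```text
t 2.52 case xyz [-128.6   -1.9  121.3] rotleft [0.04 0.06 0.06] F [-1.4 -1.3 -2. ] op -0.0
```

View pics/a.png

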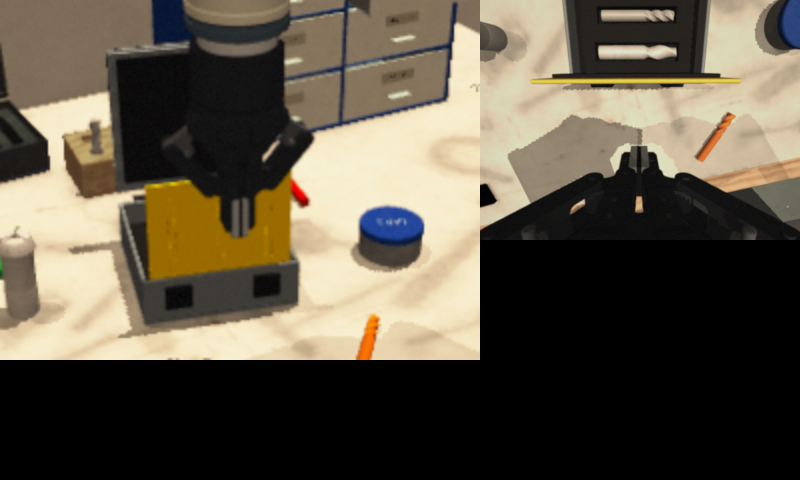

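The picture shows the shut fingers centred in front of the upright flap at about (238,215), aligned with it, and clear of the collet and tin. I'm pushing the flap now.

{"api": "play_rows", "payload": {"rows": [{"dp": [0.55,0,0],"turn": [0.04,0.06,0.06],"fingers": 1},{"dp": [0.5,0,0.1],"turn": [0,0,0],"fingers": 1},{"dp": [0.3,0,0.03],"turn": [0,0,0],"fingers": 1},{"dp": [0.3,0,0.03],"turn": [0,0,0],"fingers": 1},{"dp": [0.2,0,0.03],"turn": [0,0,0],"fingers": 1}]}}

```text
clock: 3.03
eef_pos: [510.4, 110.7, 119.0]
tcp_rot: [-3.137, -0.007, -0.254]
contact_force: [-0.9, -0.1, -0.7]
opening: 0.0
grasp_force: 0.4
```

{"api": "play_rows", "payload": {"rows": [{"dp": [0.3,0,0.12],"turn": [0,0,0],"fingers": 1},{"dp": [0.3,0,0.2],"turn": [0,0,0],"fingers": 1},{"dp": [0.22,0,0.23],"turn": [0,0,0],"fingers": 1},{"dp": [0.22,0,0.25],"turn": [0,0,0],"fingers": 1},{"dp": [0,0,0],"turn": [0,0,0],"fingers": 1}]}}

```text
clock: 3.45
eef_pos: [550.0, 100.1, 84.4]
tcp_rot: [-3.138, -0.005, -0.254]
contact_force: [-0.3, -0.3, 0.9]
opening: -0.0
grasp_force: 0.0
```

```bash
python3 -c "
from h import *
st()"
```

```text
t 3.45 case xyz [-9.2 -0.8 84.4] rotleft [-0.03 -0.05 -0.01] F [-0.3 -0.3  0.9] op -0.0
```

{"api": "play_rows", "payload": {"rows": [{"dp": [0.1,0,0.25],"turn": [0,0,0],"fingers": 1},{"dp": [0.05,0,0.25],"turn": [0,0,0],"fingers": 1},{"dp": [0,0,0.2],"turn": [0,0,0],"fingers": 1},{"dp": [0,0,0.15],"turn": [0,0,0],"fingers": 1},{"dp": [0,0,0],"turn": [0,0,0],"fingers": 1}]}}

```text
clock: 3.87
eef_pos: [554.2, 99.2, 50.7]
tcp_rot: [-3.138, -0.004, -0.253]
contact_force: [0.6, -0.0, 0.0]
opening: -0.001
grasp_force: 0.0
```

{"api": "play_rows", "payload": {"rows": [{"dp": [0,0,0.08],"turn": [0,0,0],"fingers": 1},{"dp": [0,0,0.05],"turn": [0,0,0],"fingers": 1},{"dp": [0,0,0],"turn": [0,0,0],"fingers": 1}]}}

```text
clock: 4.12
eef_pos: [555.4, 99.3, 46.9]
tcp_rot: [-3.137, -0.006, -0.253]
contact_force: [0.3, -0.0, -0.2]
opening: 0.002
grasp_force: 0.0
```

```bash
python3 -c "
from h import *
st()"
```

```text
t 4.12 case xyz [-3.9 -0.3 46.9] rotleft [-0.04 -0.06 -0.01] F [ 0.3 -0.  -0.2] op 0.0
```

{"api": "play_rows", "payload": {"rows": [{"dp": [0,0,0.04],"turn": [0,0,0],"fingers": 1},{"dp": [0,0,0.04],"turn": [0,0,0],"fingers": 1},{"dp": [0,0,0],"turn": [0,0,0],"fingers": 1}]}}

```text
clock: 4.37
eef_pos: [555.9, 99.4, 44.8]
tcp_rot: [-3.137, -0.007, -0.253]
contact_force: [-4.1, -0.9, 10.5]
opening: 0.001
grasp_force: 5.0
```

Run:
```python
from h import *
from rig import r
st()
w=r.grab_frame("side")["pixels"][130:290,260:440];cv2.imwrite("pics/b.png",cv2.resize(w,(720,600))[:,:,::-1])
```

```text
t 4.37 case xyz [-3.4 -0.1 44.8] rotleft [-0.04 -0.06 -0.01] F [-4.1 -0.9 10.5] op 0.0
```

View pics/b.png

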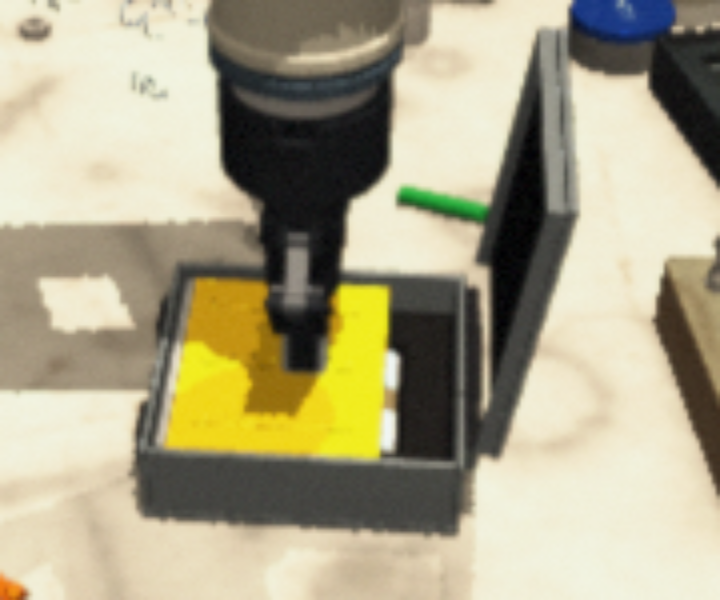

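The picture shows the flap flat in the case mouth at about (280,370), the fingertips resting on it at 44.8 mm and 10 N, and the lid still open. I'll lift now and go over the lid.

{"api": "play_rows", "payload": {"rows": [{"dp": [0,0,-0.2],"turn": [-0.04,-0.06,0],"fingers": 1},{"dp": [0,0,-0.9],"turn": [0,0,0],"fingers": 1},{"dp": [0,0,-1],"turn": [0,0,0],"fingers": 1},{"dp": [0,0,-1],"turn": [0,0,0],"fingers": 1},{"dp": [0,0,-1],"turn": [0,0,0],"fingers": 1}]}}

```text
clock: 4.83
eef_pos: [555.2, 99.2, 209.7]
tcp_rot: [3.142, 0.0, -0.253]
contact_force: [1.5, 0.2, -0.5]
opening: -0.0
grasp_force: 0.0
```

{"api": "play_rows", "payload": {"rows": [{"dp": [0,0,-1],"turn": [0,0,0],"fingers": 1},{"dp": [0.7,0,-0.2],"turn": [0,0,0],"fingers": 1},{"dp": [0.9,0,0],"turn": [0,0,0],"fingers": 1},{"dp": [0.9,0,0],"turn": [0,0,0],"fingers": 1},{"dp": [0.9,0,0],"turn": [0,0,0],"fingers": 1}]}}

```text
clock: 5.25
eef_pos: [688.7, 64.8, 256.9]
tcp_rot: [-3.141, -0.002, -0.253]
contact_force: [0.7, 0.3, -0.1]
opening: 0.001
grasp_force: 0.0
```

{"api": "play_rows", "payload": {"rows": [{"dp": [0.3,0,0],"turn": [0,0,0],"fingers": 1},{"dp": [0,0,0],"turn": [0,0,0],"fingers": 1}]}}

```text
clock: 5.42
eef_pos: [701.2, 61.1, 255.2]
tcp_rot: [-3.142, -0.001, -0.254]
contact_force: [0.1, -1.0, 0.7]
opening: 0.001
grasp_force: 0.0
```

```bash
python3 -c "
from h import *
st()"
```

```text
t 5.42 case xyz [146.9  -0.8 255.2] rotleft [-0.   -0.01 -0.02] F [ 0.1 -1.   0.7] op 0.0
```

{"api": "play_rows", "payload": {"rows": [{"dp": [0,0,0.7],"turn": [0,0,0],"fingers": 1},{"dp": [0,0,0.6],"turn": [0,0,0],"fingers": 1},{"dp": [0,0,0.4],"turn": [0,0,0],"fingers": 1},{"dp": [0,0,0],"turn": [0,0,0],"fingers": 1}]}}

```text
clock: 5.75
eef_pos: [695.5, 62.2, 183.8]
tcp_rot: [3.139, 0.007, -0.253]
contact_force: [-0.3, -0.3, -0.6]
opening: 0.001
grasp_force: 0.0
```

Run:
```python
from h import *
from rig import r
st()
w=r.grab_frame("side")["pixels"][90:290,280:480];s=r.grab_frame("scene")["pixels"][100:320,220:400];cv2.imwrite("pics/c.png",np.hstack([cv2.resize(w,(400,400)),cv2.resize(s,(360,400))])[:,:,::-1])
```

```text
t 5.75 case xyz [141.1  -1.1 183.8] rotleft [ 0.02  0.06 -0.01] F [-0.3 -0.3 -0.6] op 0.0
```

View pics/c.png

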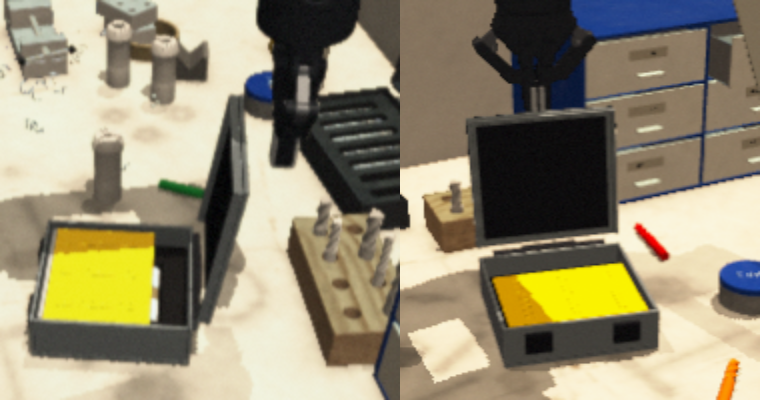

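The picture shows the flap still flat and the fingers behind the lid's top edge, at (285,150) in the side half and (538,97) in the scene half. I'm swinging the lid now.

{"api": "play_rows", "payload": {"rows": [{"dp": [-0.3,0,0],"turn": [0,0.06,0],"fingers": 1},{"dp": [-0.3,0,0],"turn": [0,0,0],"fingers": 1},{"dp": [-0.35,0,0],"turn": [0,0,0],"fingers": 1},{"dp": [-0.4,0,0],"turn": [0,0,0],"fingers": 1},{"dp": [-0.45,0,0.03],"turn": [0,0,0],"fingers": 1}]}}

```text
clock: 6.27
eef_pos: [630.4, 80.4, 189.2]
tcp_rot: [-3.14, -0.011, -0.253]
contact_force: [1.2, -0.4, 0.7]
opening: -0.002
grasp_force: 0.9
```

```bash
python3 -c "
from h import *
st()"
```

```text
t 6.27 case xyz [ 73.5   0.2 189.2] rotleft [-0.02 -0.11 -0.01] F [ 1.2 -0.4  0.7] op -0.0
```

{"api": "play_rows", "payload": {"rows": [{"dp": [-0.45,0,0.2],"turn": [0,0,0],"fingers": 1},{"dp": [-0.45,0,0.25],"turn": [0,0,0],"fingers": 1},{"dp": [-0.35,0,0.25],"turn": [0,0,0],"fingers": 1},{"dp": [-0.3,0,0.25],"turn": [0,0,0],"fingers": 1},{"dp": [0,0,0],"turn": [0,-0.06,0],"fingers": 1}]}}

```text
clock: 6.68
eef_pos: [567.1, 96.2, 148.3]
tcp_rot: [3.141, 0.001, -0.253]
contact_force: [-1.1, -0.2, 0.3]
opening: 0.001
grasp_force: 0.0
```

```bash
python3 -c "
from h import *
st()"
```

```text
t 6.68 case xyz [  8.2  -0.3 148.3] rotleft [ 0.    0.01 -0.  ] F [-1.1 -0.2  0.3] op 0.0
```

Next targets are (-18,129), (-34,99), (-40,76) and then a press.

{"api": "play_rows", "payload": {"rows": [{"dp": [-0.35,0,0.25],"turn": [0,0,0],"fingers": 1},{"dp": [-0.3,0,0.3],"turn": [0,0,0],"fingers": 1},{"dp": [-0.25,0,0.35],"turn": [0,0,0],"fingers": 1},{"dp": [-0.2,0,0.35],"turn": [0,0,0],"fingers": 1},{"dp": [-0.1,0,0.3],"turn": [0,0,0],"fingers": 1}]}}

```text
clock: 7.1
eef_pos: [524.0, 108.1, 87.2]
tcp_rot: [-3.14, -0.002, -0.253]
contact_force: [-1.2, 1.1, 0.8]
opening: -0.0
grasp_force: 0.5
```

{"api": "play_rows", "payload": {"rows": [{"dp": [-0.05,0,0.25],"turn": [0,0,0],"fingers": 1},{"dp": [0,0,0.1],"turn": [0,0,0],"fingers": 1},{"dp": [0,0,0],"turn": [0,0,0],"fingers": 1}]}}

```text
clock: 7.35
eef_pos: [521.6, 108.2, 72.0]
tcp_rot: [-3.142, -0.0, -0.253]
contact_force: [-0.4, 0.5, -0.1]
opening: -0.0
grasp_force: 0.0
```

```bash
python3 -c "
from h import *
st()"
```

```text
t 7.35 case xyz [-38.8  -0.1  72. ] rotleft [-0.   -0.   -0.01] F [-0.4  0.5 -0.1] op -0.0
```

{"api": "play_rows", "payload": {"rows": [{"dp": [0,0,0.08],"turn": [0,0,0],"fingers": 1},{"dp": [0,0,0.08],"turn": [0,0,0],"fingers": 1},{"dp": [0,0,0.05],"turn": [0,0,0],"fingers": 1},{"dp": [0,0,0.03],"turn": [0,0,0],"fingers": 1},{"dp": [0,0,0],"turn": [0,0,0],"fingers": 1}]}}

```text
clock: 7.77
eef_pos: [521.5, 108.2, 63.0]
tcp_rot: [-3.141, -0.001, -0.253]
contact_force: [-0.7, -0.3, 5.5]
opening: -0.001
grasp_force: 2.5
```

{"api": "play_rows", "payload": {"rows": [{"dp": [0,0,0.04],"turn": [0,0,0],"fingers": 1},{"dp": [0,0,0.03],"turn": [0,0,0],"fingers": 1},{"dp": [0,0,0],"turn": [0,0,0],"fingers": 1}]}}

```text
clock: 8.02
eef_pos: [521.6, 108.3, 62.4]
tcp_rot: [-3.141, -0.001, -0.253]
contact_force: [-10.3, -1.7, 35.6]
opening: 0.003
grasp_force: 17.9
```

{"api": "play_rows", "payload": {"rows": [{"dp": [0,0,-0.2],"turn": [0,0,0],"fingers": 1},{"dp": [0,0,-0.8],"turn": [0,0,0],"fingers": 1},{"dp": [-0.2,0,-0.9],"turn": [0,0,0],"fingers": 1},{"dp": [-0.8,0,-0.9],"turn": [0,0,0],"fingers": 1},{"dp": [-0.9,0,-0.9],"turn": [0,0,0],"fingers": 1}]}}

```text
clock: 8.43
eef_pos: [458.2, 124.5, 197.9]
tcp_rot: [-3.141, -0.001, -0.254]
contact_force: [0.3, 0.2, 0.2]
opening: 0.001
grasp_force: 0.0
```

{"api": "play_rows", "payload": {"rows": [{"dp": [-0.8,0.2,-0.5],"turn": [0,0,0],"fingers": 1},{"dp": [-0.4,0,0],"turn": [0,0,0],"fingers": 1},{"dp": [0,0,0],"turn": [0,0,0],"fingers": 1},{"dp": [0,0,0],"turn": [0,0,0],"fingers": 1}]}}

```text
clock: 8.77
eef_pos: [409.5, 129.0, 216.7]
tcp_rot: [-3.141, -0.002, -0.252]
contact_force: [1.3, -0.2, -0.4]
opening: -0.003
grasp_force: 0.0
```

Run:
```python
from h import *
from rig import r
st()
w=r.grab_frame("side")["pixels"][130:350,230:450];s=r.grab_frame("scene")["pixels"][130:330,180:440];cv2.imwrite("pics/d.png",np.hstack([cv2.resize(w,(380,380)),cv2.resize(s,(420,380))])[:,:,::-1])
```

```text
t 8.77 case xyz [-152.5   -8.   216.7] rotleft [-0.01 -0.01  0.  ] F [ 1.3 -0.2 -0.4] op -0.0
```

View pics/d.png

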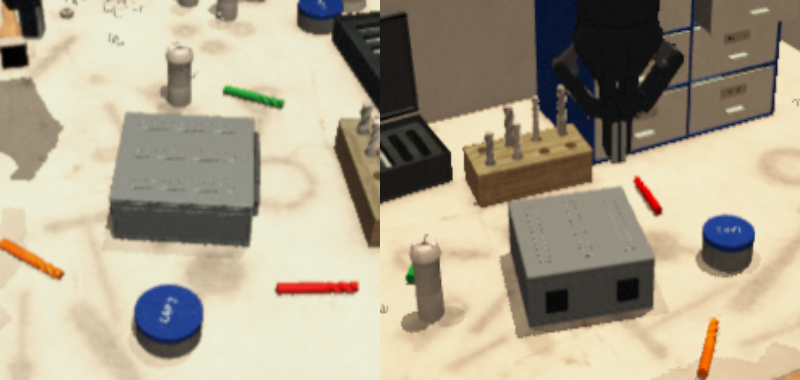

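The picture shows the lid fully shut, at (185,175) in the side half and (580,255) in the scene half. The collet and tin are where they were, and the hand is clear.

```bash
python3 -c "
from rig import r
print(r.sign_off())"
```

```text
the job is handed in; nothing more can be done
None
```

The flap is pushed fully down over the cutters and the lid pressed fully shut over it, the collet and tin look undisturbed, the hand is clear, and the job was handed in at about 9 s.

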